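# Shut the bench gas tap under its sliding cover

### The job

The soldering at this goldsmith's bench is finished: push the steel cover of the valve box all the way open, to the left as the robot sees it, to uncover the two taps, then push the yellow gas handle clockwise until it is fully shut, a quarter turn. Do it with closed fingertips or the outside of the fingers, gripping and lifting nothing and without forcing the handle or the cover against their stops. Leave the cover open, the blue air handle as it is and the other things on the bench where they stand.

Things in the scene. Friction and masses are not known exactly. Their poses are not given: they have to be found in the camera images.
- valve_box: Grey steel box fixed to the bench, 450 long (its y) x 158 x 83 high, two gauges on its front. Origin: centre of its underside; x away from the robot, y left along the box, z up. Left half: fixed panel, top at z 72. Right half (y -222 to -10): the bay with the two taps, inside 212 x 144, floor z 4; couplings stick out 70 in front, pipes 24 behind.
- cover (a joint): Sliding steel cover, 218 (along y) x 146 x 3, top face at z 79, running in the two channels. Value in m: 0 = closed over the bay, grows as it slides along the box's +y (to the left) over the fixed panel; 0.210 = fully open, at its stop. Slides with about 3 N and stays where left.
- cover_grip (a point): Centre of the black upright grip strip across the middle of the cover: strip 100 (along box x) x 12 (along y) x 18 high, from z 79 to 97. Axes as the box's.
- gas_lever (a joint): Yellow handle of the gas tap, in rad: about 0 (at most 0.3 at the start) = open, pointing to the front (box -x), along the pipe; grows clockwise seen from above; 1.571 = fully shut, at its stop, pointing left (box +y), across the pipe. Takes 0.18 N m (about 4 N at 42 mm from the axis) and stays where left.
- gas_handle (a point): Point on the centre line of the yellow handle's sleeve, 42 from the turning axis, at mid height. The sleeve is 16 wide and 10 high (z 52 to 62 above the bench) and runs from 12 to 58 from the axis. The point moves with the handle; its -x axis points outward along the handle.
- gas_pivot (a point): Point on the vertical turning axis of the gas tap, fixed, z 57, 25 behind the box's centre line. The plated pipe (top at z 36) runs along box x under it; the tap's body, top at z 43, reaches 30 from the axis along the pipe. The two taps sit 75 and 160 to the right of the box's origin: either may be the gas one.
- air_lever (a joint): Blue handle of the compressed-air tap, same shape and sense as the gas one: about 0 = open. To be left open.
- air_handle (a point): Same point on the blue handle, 42 from its turning axis.
- bur_block: Bystander, loose: wooden block 44 x 130 x 26 high holding small metal burs that stand up to about 60 mm high, in front of the box. Origin: centre of its underside.
- solder_brick: Bystander, loose: white soldering block 70 x 100 x 28 with a red brick on it, 44 high in all, to the right of the box. Origin: centre of its underside.
- pickle_jar: Bystander, loose: green glass jar with a metal lid, diameter 68, 85 high, to the left of the box. Origin: centre of its underside.
- ring_cone: Bystander, loose: small turned wooden ring cone, foot diameter 48, 72 high, in front of the right end of the box. Origin: centre of its underside.
- hammer: Bystander, loose: hammer 240 long, lying on the bench. Origin: middle of its length, on its underside.
- flux_tin: Bystander, loose: small round copper-coloured tin with a white lid and label, diameter 56, 42 high, behind the left half of the box. Origin: centre of its underside.

How it is judged:
By the outcome, as a careful person would: the job done as asked, in the order asked, and still so for the second after the job is handed in, with the robot touching nothing.
It also fails if it takes over 54 s, if anything falls off the work surface, if the arm or the gripper's body presses on something with over 40 N, if the wrist force passes 120 N, or if a joint passes its speed limit or range.

### The arm

A 6-joint arm with a two-finger parallel gripper is mounted at the origin on the work surface. World frame = base frame: x ahead of the robot, y to its left, z up, the work surface at z = 0. Lengths are in m, angles in rad, forces in N, time in s.
With the tool pointing down it reaches from about 0.35 to 0.975 m from the base axis. Payload 7.1 kg.
Tool frame: the origin (TCP) lies between the finger pads; the fingertips stand 22 mm ahead of it and the grasp point (between the pads) lies 3 mm ahead of it (ctrl.tcp_to_tips is the distance from the TCP to the fingertips, in m); z points along the fingers, y is the line along which they close (so a half turn about z gives the same grasp; the last joint's range is limited). The gripper opens to 88 mm and grips with 3 to 60 N. Pads are 20 mm wide; open, the fingers measure 115 mm over their backs; the gripper's body (75 mm by 178 mm) begins 61 mm behind the grasp point.
Start: joints at [1.11, 0.423, 1.63, -0, 1.089, -0.019], TCP at [0.267, 0.565, 0.212] pointing down, gripper open.
Joint ranges: [-3, 3], [-0.9, 2.11], [0.09, 2.58], [-1.31, 4.45], [0.11, 2.69], [-2.54, 2.54]. Speed limits (rad/s): [2.39, 2.39, 3.01, 3.14, 3.14, 3.14].

### API

Orientations are given as a 3x3 rotation matrix whose columns are the frame's x, y, z axes.
In Python, from rig import ctrl, imaging gives the robot as it stands. Calls block until the motion is done:
- ctrl.reach(position, orientation): joint-space move of the TCP to a pose.
- ctrl.line_to(position, rotation=None, speed=0.15): straight line of the TCP; rotation=None keeps the orientation; speed is the mean speed in m/s.
- ctrl.move_j(angles): joint-space move.
- ctrl.release() and ctrl.grasp(force=None): open the fingers fully, or close them until they stop; force is the grip in N (None keeps the last).
- ctrl.pause(seconds).
- ctrl.ik(position, orientation): joint angles nearest the present ones, or None.
- imaging.grab_frame(name): name is "side" or "top" or "wrist"; returns the picture (420x560x3 uint8, red, green, blue); there is no depth.
- imaging.camera_model(name): a dict with "fx", "fy", "cx", "cy" (pixels), "distortion" ([k1, k2, p1, p2, k3] as OpenCV has them; the pictures are not rectified), "R" (3x3) and "t" (3): a world point X has camera coordinates R X + t. Camera axes: x right, y down, z forward; pixel columns grow to the right and rows downward; lengths in m; the calibration is good to about 2 mm. A picture is of the moment at which its call begins: read the wrist's pose just before it. camera_model takes no time and is no camera call; for the wrist camera it gives the pose at the moment of the call.
A pose or a line that the arm cannot do raises ctrl.Unreachable and nothing moves.
- ctrl.hand_in(): hands the job in; it is judged then, once.
Readings, each from a call of its own:
- ctrl.read_time(): time.
- ctrl.read_qpos(): joint angles.
- ctrl.read_joint_velocities(): joint speeds.
- ctrl.read_joint_efforts(): joint torques, N m.
- ctrl.read_ee_pos(): TCP position.
- ctrl.read_tcp_rot(): TCP orientation.
- ctrl.read_ft_force(): force on the tool from outside, world axes, zero at the start.
- ctrl.read_torque(): the same for the moment, N m.
- ctrl.read_gripper_width(): finger opening in m.
- ctrl.read_grip_force(): force on a finger pad.
Only numpy, scipy, OpenCV 4.12 (cv2) and the standard library are available. Lean on these libraries where they do the work, as an engineer would, in place of code of your own. Each camera call takes 0.05 s, during which the arm holds its last target. There are 200 camera calls.

## Working session

There is one attempt and no reset: what is moved stays moved. The work goes in short steps, each a Python script; the robot and the scene stay as the last script left them, time stands still between calls to the robot, and variables do not carry over. Pictures are saved under pics/ and viewed, at most 10 in all, crops included, and the job is handed in when it is done.

```bash
mkdir -p pics; ls; python3 - <<'E'
from rig import ctrl, imaging
import cv2, numpy as np
for n in ["side","top"]:
    cv2.imwrite(f"pics/{n}0.png", cv2.cvtColor(imaging.grab_frame(n),cv2.COLOR_RGB2BGR))
    m=imaging.camera_model(n); print(n,m["fx"],m["distortion"],(-m["R"].T@m["t"]).round(3),m["R"].round(2).tolist())
print(ctrl.read_time(), ctrl.read_tcp_rot().round(2).tolist(), ctrl.read_gripper_width())
E
```

```text
pics
side 415.3811650675566 [-0.10064864  0.          0.          0.          0.        ] [ 0.472 -0.701  0.723] [[1.0, -0.08, -0.0], [-0.05, -0.64, -0.77], [0.06, 0.77, -0.64]]
top 460.6566618839352 [0.04276637 0.         0.         0.         0.        ] [0.403 0.058 1.106] [[-0.02, -1.0, -0.01], [-0.99, 0.03, -0.12], [0.12, 0.01, -0.99]]
0.1 [[-0.9, 0.43, -0.0], [0.43, 0.9, -0.0], [0.0, -0.0, -1.0]] 0.08767581567317352
```

View pics/top0.png

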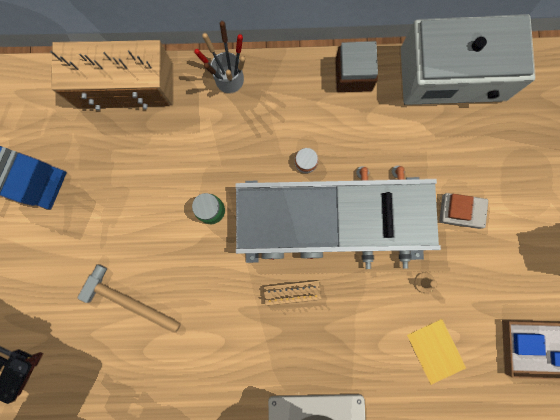

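View pics/side0.png

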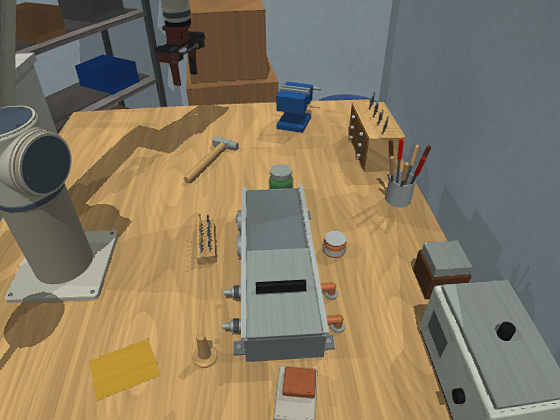

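The top view shows the box at cols 236–438, rows 181–250, closed, with the grip strip at about (388,215). In the side view the strip is at about (281,287). The bur block is at top (291,292), the cone at (424,283) and the brick at (465,209). Next I'll triangulate the strip.

```bash
cat > h.py <<'E'
from rig import ctrl, imaging
import cv2, numpy as np
def K(m): return np.array([[m["fx"],0,m["cx"]],[0,m["fy"],m["cy"]],[0,0,1]])
def ray(m,uv):
    p=cv2.undistortPoints(np.array(uv,float).reshape(-1,1,2),K(m),np.array(m["distortion"])).reshape(-1,2)
    d=np.c_[p,np.ones(len(p))]@np.array(m["R"])
    return -np.array(m["R"]).T@m["t"], d/np.linalg.norm(d,axis=1)[:,None]
def onplane(m,uv,z):
    c,d=ray(m,uv); return c+d*((z-c[2])/d[:,2])[:,None]
def meet(rays):
    A=np.zeros((3,3));b=np.zeros(3)
    for c,d in rays:
        P=np.eye(3)-np.outer(d,d);A+=P;b+=P@c
    x=np.linalg.solve(A,b)
    return x,[np.linalg.norm(np.cross(x-c,d)) for c,d in rays]
def proj(m,X):
    return cv2.projectPoints(np.array(X,float).reshape(-1,1,3),cv2.Rodrigues(np.array(m["R"]))[0],np.array(m["t"],float),K(m),np.array(m["distortion"]))[0].reshape(-1,2)
def biggest(mask,near=None,r=40,mina=30):
    if near is not None:
        w=np.zeros_like(mask);cv2.circle(w,tuple(int(v) for v in near),r,255,-1);mask=mask&w
    cs=[c for c in cv2.findContours(mask,cv2.RETR_EXTERNAL,cv2.CHAIN_APPROX_NONE)[0] if cv2.contourArea(c)>mina]
    return max(cs,key=cv2.contourArea) if cs else None
def dark(im): return ((im.max(2)<55)*255).astype(np.uint8)
def save(n,im): cv2.imwrite(f"pics/{n}.png",cv2.cvtColor(im,cv2.COLOR_RGB2BGR))
E
python3 - <<'E'
from h import *
r=[]
for n,p in [("top",(388,215)),("side",(281,287))]:
    im=imaging.grab_frame(n);m=imaging.camera_model(n)
    c=biggest(dark(im),p,35); b=cv2.minAreaRect(c); print(n,b)
    q=cv2.boxPoints(b); print(onplane(m,q,.097).round(4).tolist())
    c0,d=ray(m,[b[0]]); r.append((c0,d[0]))
    if n=="top":
        print("box rim corners approx",onplane(m,[(236,184),(437,181),(439,250),(236,252)],.083).round(3).tolist())
print(meet(r))
m=imaging.camera_model("wrist");R=ctrl.read_tcp_rot()
c=-m["R"].T@m["t"]; print("wrist cam in tool",R.T@(c-ctrl.read_ee_pos()),(m["R"]@R).round(2).tolist(),m["fx"],m["cx"])
E
```

```text
top ((387.0257568359375, 214.5670166015625), (45.089805603027344, 9.898869514465332), 87.39744567871094)
[[0.559, -0.1531, 0.097], [0.5594, -0.1748, 0.097], [0.4602, -0.174, 0.097], [0.4597, -0.1525, 0.097]]
box rim corners approx [[0.589, 0.168, 0.083], [0.583, -0.281, 0.083], [0.43, -0.275, 0.083], [0.436, 0.17, 0.083]]
side ((280.48614501953125, 286.25079345703125), (11.426824569702148, 49.645668029785156), 86.8201675415039)
[[0.4614, -0.1644, 0.097], [0.559, -0.1649, 0.097], [0.5568, -0.1935, 0.097], [0.4618, -0.1928, 0.097]]
(array([ 0.51064503, -0.16684305,  0.08243929]), [np.float64(0.00017311905968817346), np.float64(0.00017311905968805008)])
wrist cam in tool [ 0.08366648 -0.00054601 -0.17366615] [[-0.0, 1.0, 0.0], [-0.95, -0.0, -0.3], [-0.3, -0.0, 0.95]] 353.5873416907034 276.3685529853012
```

```bash
python3 - <<'E'
from h import *
ctrl.grasp(20)
R=np.array([[0,-1,0],[-1,0,0],[0,0,-1.]]).T
R=np.column_stack([[0,-1,0],[-1,0,0],[0,0,-1]]).astype(float)
for g in (0,-np.pi/2):
    c,s=np.cos(g),np.sin(g);print(ctrl.ik([.51,-.205,.2],np.array([[c,-s,0],[s,c,0],[0,0,1]])@R))
ctrl.reach([.51,-.215,.22],R)
r=[]
for i,y in enumerate((-.215,-.26)):
    if i: ctrl.line_to([.51,y,.22])
    m=imaging.camera_model("wrist");im=imaging.grab_frame("wrist");save(f"w{i}",im)
    p=proj(m,[[.510,-.168,.097]])[0]
    c=biggest(dark(im),p,140);b=cv2.minAreaRect(c);print(p,b)
    q=cv2.boxPoints(b);print(q.round(1).tolist());print(onplane(m,q,.097).round(4).tolist())
print(ctrl.read_time(),ctrl.read_gripper_width(),ctrl.read_ft_force())
E
```

```text
None
[-4.03847043e-01  3.28317636e-01  1.80775022e+00 -4.44089210e-16
  1.00552480e+00 -1.97464337e+00]Traceback (most recent call last):
  File "<stdin>", line 7, in <module>
rig.Unreachable: the arm cannot take that pose within its joint ranges
```

```bash
cat >> h.py <<'E'
def RT(a):  # tool down, tool x at angle a (rad, world)
    c,s=np.cos(a),np.sin(a); return np.column_stack([[c,s,0],[s,-c,0],[0,0,-1.]])
E
python3 - <<'E'
from h import *
R=RT(np.pi/2-.013)
ctrl.reach([.51,-.215,.22],R)
r=[]
for i,y in enumerate((-.215,-.26)):
    if i: ctrl.line_to([.51,y,.22])
    m=imaging.camera_model("wrist");im=imaging.grab_frame("wrist");save(f"w{i}",im)
    p=proj(m,[[.510,-.168,.097]])[0]
    c=biggest(dark(im),p,140);b=cv2.minAreaRect(c);print(p,b)
    q=cv2.boxPoints(b);print(q.round(1).tolist());print(onplane(m,q,.097).round(4).tolist())
print(ctrl.read_time(),ctrl.read_gripper_width(),ctrl.read_ft_force())
E
```

```text
[276.39158697 146.19251809] ((275.0, 144.49998474121094), (117.99998474121094, 26.999996185302734), -0.0)
[[216.0, 158.0], [216.0, 131.0], [334.0, 131.0], [334.0, 158.0]]
[[0.4592, -0.1772, 0.097], [0.4606, -0.155, 0.097], [0.5575, -0.1562, 0.097], [0.5583, -0.1784, 0.097]]
[276.10245382  88.33201532] ((275.0, 90.0), (30.0, 124.0), 90.0)
[[213.0, 75.0], [337.0, 75.0], [337.0, 105.0], [213.0, 105.0]]
[[0.4606, -0.1574, 0.097], [0.5579, -0.1588, 0.097], [0.5587, -0.1814, 0.097], [0.4591, -0.1799, 0.097]]
4.9667 0.0005616247541806574 [ 0.17363044 -0.27918381  0.82895018]
```

View pics/w1.png

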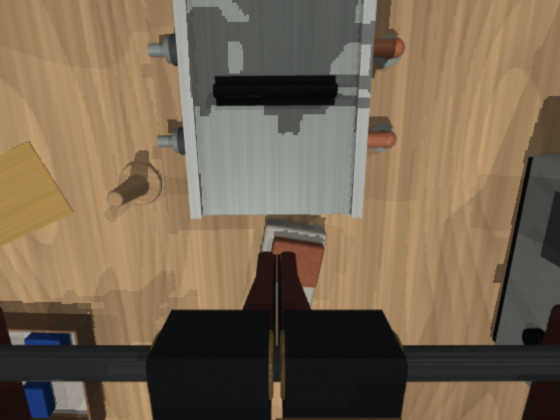

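Wrist view: the strip runs from (213,75) to (337,105). Cast onto z 97 mm it comes out 98 mm long, centred at (0.509,-0.168), which agrees with the fixed cameras. Now I'll push the cover while watching the force.

```bash
python3 - <<'E'
from h import *
d=np.array([.013,1,0]); 
p=np.array([.509,-.215,.109])
ctrl.line_to([.509,-.215,.14],speed=.2); ctrl.line_to(p,speed=.08)
f0=ctrl.read_ft_force(); print("f0",f0,ctrl.read_ee_pos())
s=0;contact=None
while s<.25:
    fine = contact is None or s-contact>.195
    s+=.003 if fine else .02
    ctrl.line_to(p+d*s,speed=.03 if fine else .08)
    f=ctrl.read_ft_force()-f0
    if contact is None and f[1]<-1.5: contact=s
    print(round(s,4),f.round(1),ctrl.read_ee_pos()[1].round(4))
    if contact and s-contact>.19 and f[1]<-7: break
    if abs(f).max()>12: break
print(contact,ctrl.read_time())
E
```

```text
f0 [ 0.48507357  0.09285025 -1.32782196] [ 0.50895675 -0.21520173  0.10885638]
0.003 [-1.5 -0.4  1.8] -0.2119
0.006 [-0.7  0.   2.4] -0.2088
0.009 [-0.   0.1  1.6] -0.2058
0.012 [-0.1 -0.3  1.1] -0.2028
0.015 [-0.9 -0.5  1.9] -0.1999
0.018 [-0.6 -0.8  1. ] -0.1968
0.021 [-0.1 -0.1  1.7] -0.1938
0.024 [-0.8 -1.2 -0.2] -0.1908
0.027 [-1.4 -0.2  1.8] -0.1879
0.03 [-0.9  0.6  0.5] -0.1848
0.033 [-0.2 -0.2  1.5] -0.1818
0.036 [-0.5  0.6  2.1] -0.1788
0.039 [-0.8 -0.2  1.1] -0.1758
0.042 [-0.1 -1.   1.1] -0.1728
0.045 [-0.6  0.9  1.6] -0.1698
0.048 [0.2 0.1 1.4] -0.1668
0.051 [-0.  -0.7  1.1] -0.1638
0.054 [-1.3 -0.5  1.6] -0.1608
0.057 [-0.8 -0.   1.4] -0.1578
0.06 [ 0.7 -0.4  1.3] -0.1548
0.063 [-0.5  0.1  1.9] -0.1518
0.066 [-0.  -0.1  1.5] -0.1488
0.069 [-0.1 -0.5  1.8] -0.1458
0.072 [-1.1  0.3  1.1] -0.1428
0.075 [-0.8  0.4  1.1] -0.1399
0.078 [-0.1 -0.3  1.3] -0.1368
0.081 [-0.9  0.1  1. ] -0.1338
0.084 [-0.3  0.   2.1] -0.1308
0.087 [-0.7  0.6  0.7] -0.1278
0.09 [-0.1 -0.5  1.9] -0.1248
0.093 [-0.7 -0.2  0.9] -0.1218
0.096 [-0.5 -0.2  1.5] -0.1188
0.099 [-0.6  0.2  1.6] -0.1158
0.10
[... 868 characters left out ...]
 0.1 -1.3  1.2] -0.0288
0.189 [ 0.1 -0.2  1.2] -0.0259
0.192 [-1.  -1.2  1.3] -0.0229
0.195 [-0.5 -1.3  1.5] -0.0198
0.198 [-0.8  0.2  0.9] -0.0169
0.201 [-0.1 -0.4  2. ] -0.0138
0.204 [-0.9  0.6  1.4] -0.0108
0.207 [-0.7 -0.2  1.3] -0.0079
0.21 [-0.7  0.4  1.5] -0.0048
0.213 [-0.1  0.2  0.4] -0.0018
0.216 [-1.1 -0.5  1.3] 0.0011
0.219 [-0.3 -0.3  0.8] 0.0042
0.222 [-0.5 -0.2  1.7] 0.0071
0.225 [-0.3 -1.   1.7] 0.0102
0.228 [-0.3  0.3  1.8] 0.0132
0.231 [-0.7  0.5  1.4] 0.0162
0.234 [-0.4 -0.2  1.3] 0.0192
0.237 [-0.3 -0.1  1.3] 0.0222
0.24 [-1.5 -0.6  1.4] 0.0251
0.243 [ 0.1 -0.1  0. ] 0.0282
0.246 [-0.7  0.2  1.1] 0.0311
0.249 [ 0.1 -0.6  1.4] 0.0342
0.252 [0.3 0.9 1.7] 0.0372
None 27.1083
```

```bash
python3 - <<'E'
from h import *
im=imaging.grab_frame("side");a=im[150:370,180:380]
b=imaging.grab_frame("wrist")
save("s2",np.hstack([cv2.resize(a,(364,400)),cv2.resize(b,(430,400))[:, :430]]))
print(ctrl.read_ft_force())
E
```

```text
[-0.22727951 -0.33652259  0.2176056 ]
```

View pics/s2.png

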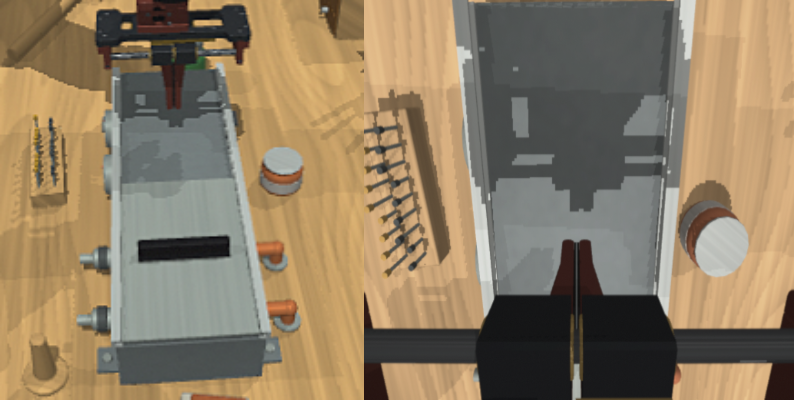

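The cover is still closed (strip at (184,248) in the left crop) and the finger sits to its left, so it passed over the strip. I need to check the heights of the tip and the strip.

```bash
python3 - <<'E'
from h import *
print("tips",ctrl.tcp_to_tips,ctrl.read_ee_pos(),ctrl.read_tcp_rot().round(3).tolist(),ctrl.read_gripper_width())
tip=ctrl.read_ee_pos()+ctrl.read_tcp_rot()[:,2]*ctrl.tcp_to_tips
out=[]
for n in ("side","top"):
    m=imaging.camera_model(n);im=imaging.grab_frame(n);p=proj(m,[tip])[0]
    print(n,"tip px",p, "strip px",proj(m,[[.509,-.168,.097],[.509,-.168,.079]]).round(1).tolist())
    x,y=p.astype(int);c=cv2.resize(im[y-45:y+45,x-45:x+45],(380,380),interpolation=cv2.INTER_NEAREST)
    cv2.drawMarker(c,(int((p[0]-x+45.5)*4.22),int((p[1]-y+45.5)*4.22)),(0,255,0),cv2.MARKER_CROSS,12)
    out.append(c)
    c=biggest(dark(im),proj(m,[[.509,-.168,.09]])[0],35)
    print(cv2.minAreaRect(c),cv2.boundingRect(c))
save("tip",np.hstack(out))
E
```

```text
tips 0.022 [0.51225561 0.03703205 0.10899587] [[0.013, 1.0, -0.0], [1.0, -0.013, -0.0], [-0.0, -0.0, -1.0]] 0.0005284158815305902
side tip px [274.72632201 217.57286625] strip px [[279.8, 281.9], [279.8, 287.9]]
((280.48614501953125, 286.25079345703125), (11.426824569702148, 49.645668029785156), 86.8201675415039) (256, 280, 50, 14)
top tip px [295.2951225  216.06967583] strip px [[389.0, 214.6], [387.3, 215.5]]
((386.9402160644531, 214.56497192382812), (45.085880279541016, 9.741545677185059), 87.61405944824219) (382, 192, 11, 46)
```

View pics/tip.png

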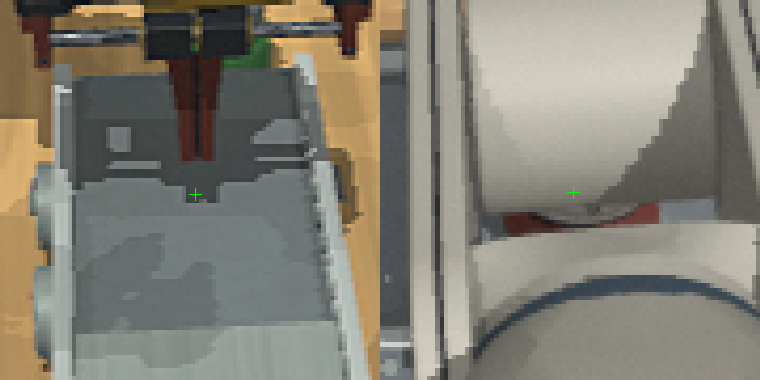

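```bash
python3 - <<'E'
from h import *
ee=ctrl.read_ee_pos()
for n,uv in (("side",(275.7,209.9)),("wrist",(275,252))):
    m=imaging.camera_model(n);c,d=ray(m,[uv]);d=d[0]
    for z in (.08,.085,.09,.095,.1,.105,.11,.115):
        p=c+d*(z-c[2])/d[2]; print(n,z,"x",p[0].round(4),"tool-x offset",(p[1]-ee[1]).round(4))
E
```

```text
side 0.08 x 0.5169 tool-x offset 0.0364
side 0.085 x 0.5165 tool-x offset 0.0304
side 0.09 x 0.5162 tool-x offset 0.0244
side 0.095 x 0.5158 tool-x offset 0.0184
side 0.1 x 0.5155 tool-x offset 0.0124
side 0.105 x 0.5151 tool-x offset 0.0064
side 0.11 x 0.5148 tool-x offset 0.0003
side 0.115 x 0.5144 tool-x offset -0.0057
wrist 0.08 x 0.5104 tool-x offset -0.0074
wrist 0.085 x 0.5105 tool-x offset -0.0052
wrist 0.09 x 0.5105 tool-x offset -0.003
wrist 0.095 x 0.5106 tool-x offset -0.0007
wrist 0.1 x 0.5106 tool-x offset 0.0015
wrist 0.105 x 0.5107 tool-x offset 0.0037
wrist 0.11 x 0.5107 tool-x offset 0.0059
wrist 0.115 x 0.5108 tool-x offset 0.0082
```

The tip is seen at side (275.7,209.9) and wrist (275,252). The two rays only agree if the closed tips stand about 8 mm above TCP height, not 22 mm below it. I'll check this at the strip before going lower.

```bash
python3 - <<'E'
from h import *
ctrl.line_to([.509,.03,.13],speed=.3)
ctrl.line_to([.509,-.213,.11],speed=.3)
tip=ctrl.read_ee_pos(); out=[]
for n in ("side","wrist"):
    m=imaging.camera_model(n);im=imaging.grab_frame(n);save("raw3"+n,im)
    P=[tip+[0,s*.01,dz] for s in ((-1,) if n=="side" else (1,)) for dz in (-.022,.008)]
    p=proj(m,P);print(n,p.round(1).tolist())
    x,y=p[0].astype(int);x-=45;y-=45
    c=cv2.resize(im[y:y+90,x:x+90],(396,396),interpolation=cv2.INTER_NEAREST)
    for q,col in zip(p,((0,255,0),(255,255,0))): cv2.drawMarker(c,tuple(int(v) for v in (q-[x,y]+.5)*4.4),col,cv2.MARKER_CROSS,12)
    out.append(c);print(x,y)
save("tip2",np.hstack(out));print(ctrl.read_time(),ctrl.read_ee_pos(),ctrl.read_ft_force())
E
```

```text
side [[281.7, 307.2], [281.6, 297.1]]
236 262
wrist [[277.4, 230.1], [277.5, 250.7]]
232 185
28.625 [ 0.50891923 -0.21141655  0.10989084] [-0.20505524 -1.14244152  0.10041888]
```

View pics/tip2.png

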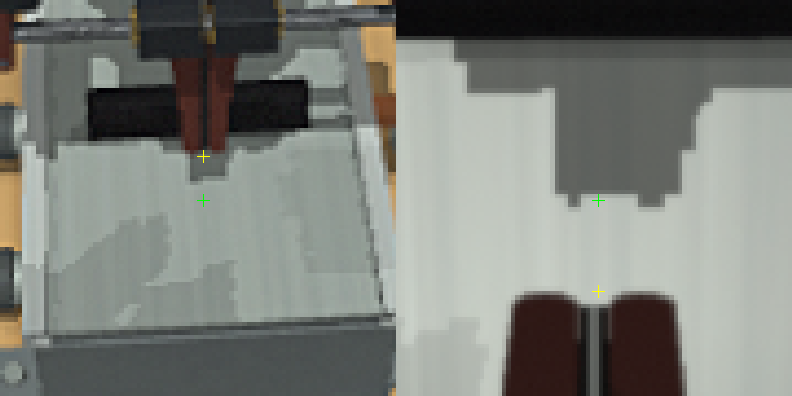

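Confirmed: the tip lies on the yellow mark (TCP z + 8 mm), not the green one, in both views. I'll go 30 mm lower under force guard and push.

```bash
python3 - <<'E'
from h import *
F=lambda k=8: np.mean([ctrl.read_ft_force() for _ in range(k)],0)
d=np.array([.013,1,0]); f0=F()
ok=True
for z in (.095,.087,.083,.080):
    ctrl.line_to([.509,-.211,z],speed=.08); f=F()-f0; print(z,f.round(1))
    if f[2]>6: ok=False;break
if ok:
    p=np.array([.509,-.211,.080])
    ctrl.line_to(p+d*.05,speed=.1); print("mid",(F()-f0).round(1))
    s=.222 ; ctrl.line_to(p+d*s,speed=.1); print("coarse",(F()-f0).round(1))
    while s<.25:
        s+=.002; ctrl.line_to(p+d*s,speed=.03); f=F()-f0; print(round(p[1]+s,4),f.round(1))
        if f[1]<-6: break
print(ctrl.read_ee_pos(),ctrl.read_time())
E
```

```text
0.095 [ 0.5  1.8 -0.1]
0.087 [ 0.3  0.8 -0.2]
0.083 [0.4 0.9 0.1]
0.08 [0.5 1.  0.1]
mid [ 0.1  1.  -0.2]
coarse [-0.2  0.2 -0. ]
0.013 [1.1 0.3 0.1]
0.015 [ 0.9 -1.4  0.7]
0.017 [ 1.3 -0.7  1. ]
0.019 [ 0.9 -0.5 -0.6]
0.021 [-0.7 -0.1  1. ]
0.023 [ 0.3 -5.   0.9]
0.025 [  1.  -16.4   1.4]
[0.51174026 0.02279817 0.07994921] 33.9833
```

```bash
python3 - <<'E'
from h import *
ctrl.line_to([.5117,.016,.080],speed=.1)
ctrl.line_to([.5117,.0,.14],speed=.3)
ctrl.line_to([.505,-.24,.16],speed=.35)
im=imaging.grab_frame("wrist");m=imaging.camera_model("wrist");s=imaging.grab_frame("side")
np.savez("v4.npz",w=im,s=s,**{k:np.array(m[k]) for k in m})
save("v4",np.hstack([im[:, :], cv2.resize(s[200:370,200:340],(240,291))[:291].copy() if 0 else cv2.copyMakeBorder(cv2.resize(s[150:370,200:340],(240,377)),0,43,0,0,cv2.BORDER_CONSTANT)]))
print(ctrl.read_ee_pos(),ctrl.read_time())
for n,I in (("wrist",im),("side",s)):
    h=cv2.cvtColor(I,cv2.COLOR_RGB2HSV)
    for nm,lo,hi in (("yel",(20,150,90),(33,255,255)),("blu",(100,120,50),(125,255,255))):
        k=cv2.inRange(h,lo,hi)
        for c in cv2.findContours(k,cv2.RETR_EXTERNAL,cv2.CHAIN_APPROX_NONE)[0]:
            if cv2.contourArea(c)>25: print(n,nm,[np.round(v,1) for v in cv2.minAreaRect(c)])
E
```

```text
[ 0.50459525 -0.23785848  0.15923116] 35.5333
wrist yel [array([270.2,  49.7]), array([64.1, 23.2]), np.float64(15.5)]
wrist blu [array([ 39.1, 402.9]), array([37.1, 24.5]), np.float64(78.7)]
wrist blu [array([270.5, 178.5]), array([19., 57.]), np.float64(90.0)]
side yel [array([122., 369.]), array([40.1, 70.1]), np.float64(69.0)]
side yel [array([269. , 276.5]), array([ 7., 10.]), np.float64(90.0)]
side blu [array([277., 313.]), array([22.,  8.]), np.float64(0.0)]
side blu [array([348.5,  97. ]), array([ 4., 39.]), np.float64(90.0)]
side blu [array([118.8,  74.9]), array([39. , 38.7]), np.float64(2.6)]
```

View pics/v4.png

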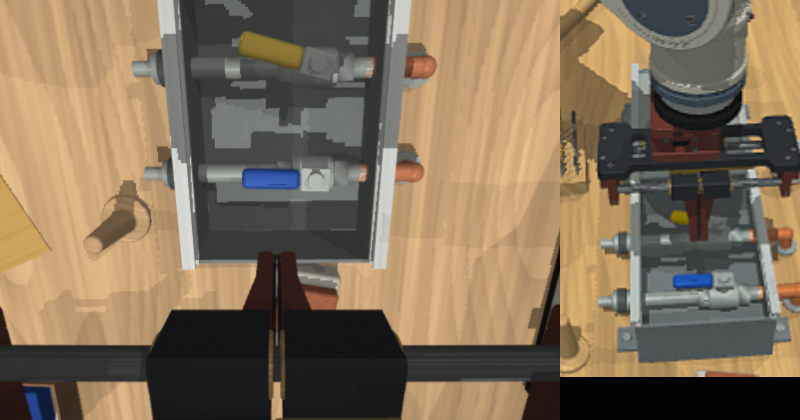

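Cover open. Gas is the left tap: yellow sleeve at wrist (270,50), pivot about (320,66), handle already turned about 15° clockwise. Blue sleeve at (270,178), pivot about (317,180).

```bash
python3 - <<'E'
from h import *
v=np.load("v4.npz");m={k:v[k] for k in ("fx","fy","cx","cy","distortion","R","t")};ms=imaging.camera_model("side")
h=cv2.cvtColor(v["w"],cv2.COLOR_RGB2HSV)
def rect(k): 
    return cv2.minAreaRect(biggest(k))
y=cv2.inRange(h,(20,150,90),(33,255,255));y[200:]=0;y[:,:200]=0
b=cv2.inRange(h,(100,120,50),(125,255,255));b[300:]=0
for n,k in (("yel",y),("blu",b)):
    r=rect(k);q=onplane(m,cv2.boxPoints(r),.06);mids=[(q[i]+q[(i+1)%4])/2 for i in range(4)]
    l=sorted(((np.linalg.norm(mids[i]-mids[i+2]),mids[i]-mids[i+2]) for i in (0,1)),key=lambda t:t[0])
    ax=l[1][1]; ax=ax if ax[0]<0 else -ax
    print(n,q.mean(0).round(4),"L,W",l[1][0].round(4),l[0][0].round(4),"angle",np.arctan2(ax[1],-ax[0]).round(3))
    c=q.mean(0); a=ax/np.linalg.norm(ax); print("  pivot from sleeve",(c-.035*a).round(4))
print("hubs",onplane(m,[(320,66),(317,180)],.062).round(4).tolist())
print("blue tri",meet([(ray(m,[(270.5,178.5)])[0],ray(m,[(270.5,178.5)])[1][0]),(ray(ms,[(277,313)])[0],ray(ms,[(277,313)])[1][0])]))
print("rim right-end corners z.083",onplane(m,[(181,268),(386,267)],.083).round(4).tolist())
E
```

```text
yel [ 0.5004 -0.1208  0.06  ] L,W 0.0451 0.0152 angle 0.263
  pivot from sleeve [ 0.5342 -0.1299  0.06  ]
blu [ 0.4989 -0.2137  0.06  ] L,W 0.0448 0.0152 angle 0.012
  pivot from sleeve [ 0.5339 -0.2141  0.06  ]
hubs [[0.5356, -0.1321, 0.062], [0.5352, -0.2148, 0.062]]
blue tri (array([ 0.49950073, -0.21378941,  0.05941249]), [np.float64(0.0006136832839323923), np.float64(0.0006136832839325146)])
rim right-end corners z.083 [[0.4283, -0.279, 0.083], [0.5881, -0.2799, 0.083]]
```

```bash
python3 - <<'E'
from h import *
F=lambda k=8: np.mean([ctrl.read_ft_force() for _ in range(k)],0)
P=np.array([.5344,-.1303,0]); r=.037; Z=.042
def pose(t,off):
    e=np.array([-np.cos(t),np.sin(t),0]);n=np.array([np.sin(t),np.cos(t),0])
    return P+r*e-off*n+[0,0,Z], RT(np.pi/2-t), n
t0=.263
p,R,n=pose(t0,.030)
ctrl.line_to(p+[0,0,.07],R,speed=.25); f0=F()
for dz in (.02,.008,0):
    ctrl.line_to(p+[0,0,dz],speed=.12); f=F()-f0; print(dz,f.round(1))
    if abs(f).max()>7: raise SystemExit("contact")
t=t0-.02
p,R,n=pose(t,.019); ctrl.line_to(p,R,speed=.06); print("touch",((F()-f0)@n).round(1))
while t<1.62:
    t+=.14 if t<1.3 else .035
    p,R,n=pose(t,.018); ctrl.line_to(p,R,speed=.06 if t<1.3 else .03)
    f=F()-f0; print(round(t,3),"n",round(f@n,1),f.round(1))
    if f@n<-10: break
print(ctrl.read_ee_pos(),ctrl.read_time())
E
```

```text
0.02 [-0.3  0.8 -0.4]
0.008 [-0.8 -0.1 -0.7]
0 [-0.7  1.  -1.3]
touch 0.0
0.383 n -2.2 [-1.5 -1.8  0.3]
0.523 n -3.0 [-0.8 -3.   1.7]
0.663 n -3.1 [-1.9 -2.4  1.3]
0.803 n -3.6 [-2.4 -2.8  1.3]
0.943 n -3.5 [-2.9 -1.9  1. ]
1.083 n -3.1 [-2.7 -1.5  0.3]
1.223 n -3.3 [-3.5 -0.1  0.5]
1.363 n -3.3 [-3.6  0.9 -0.6]
1.398 n -5.4 [-5.8  1.7  0.4]
1.433 n -5.4 [-5.7  1.4  0. ]
1.468 n -5.4 [-5.6  2.1 -0.2]
1.503 n -4.9 [-5.1  2.2  0.1]
1.538 n -3.8 [-4.   3.6 -0.3]
1.573 n -4.1 [-4.1  2.4 -0.7]
1.608 n -8.1 [-8.   0.7  2.6]
1.643 n -12.2 [-12.2  -0.3   5.4]
[ 0.51611346 -0.09192882  0.04164042] 41.875
```

The force rises at the stop, so the handle should be shut. I'll back off, lift clear and check.

```bash
python3 - <<'E'
from h import *
p=ctrl.read_ee_pos()
ctrl.line_to(p-[.015,0,0],speed=.1); ctrl.line_to(p+[-.015,0,.118],speed=.3)
q=ctrl.read_ee_pos(); ctrl.line_to([.40,-.13,.18],speed=.3)
m=imaging.camera_model("wrist");im=imaging.grab_frame("wrist");top=imaging.grab_frame("top")
save("end",np.hstack([cv2.resize(im,(400,300)),cv2.resize(top,(400,300))]))
h=cv2.cvtColor(im,cv2.COLOR_RGB2HSV)
for n,k in (("yel",cv2.inRange(h,(20,150,90),(33,255,255))),("blu",cv2.inRange(h,(100,120,50),(125,255,255)))):
    for c in cv2.findContours(k,cv2.RETR_EXTERNAL,cv2.CHAIN_APPROX_NONE)[0]:
        if cv2.contourArea(c)<150: continue
        Q=onplane(m,cv2.boxPoints(cv2.minAreaRect(c)),.06);a,b=Q[1]-Q[0],Q[2]-Q[1]
        l=a if np.linalg.norm(a)>np.linalg.norm(b) else b
        print(n,Q.mean(0).round(4),np.linalg.norm(a).round(3),np.linalg.norm(b).round(3),"axis deg",np.degrees(np.arctan2(l[1],l[0])).round(1))
mt=imaging.camera_model("top");c=biggest(dark(top),proj(mt,[[.51,.042,.09]])[0],30)
if c is not None: b=cv2.minAreaRect(c);print(b,onplane(mt,[b[0]],.09))
print(ctrl.read_time())
E
```

```text
yel [ 0.5341 -0.0957  0.06  ] 0.045 0.015 axis deg -90.4
blu [ 0.4988 -0.2139  0.06  ] 0.045 0.016 axis deg -2.8
((293.51220703125, 216.51161193847656), (45.082454681396484, 10.044771194458008), 88.63607025146484) [[0.51104927 0.04106871 0.09      ]]
43.3667
```

View pics/end.png

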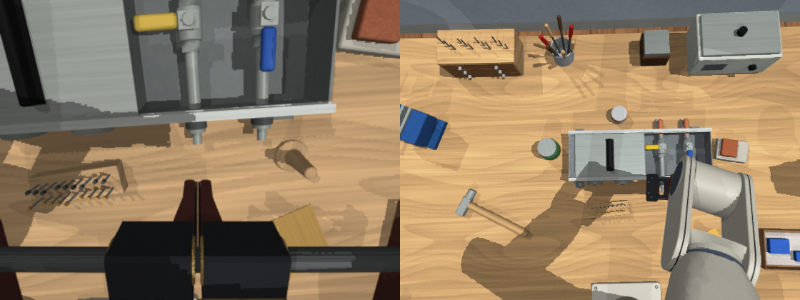

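The yellow handle at (155,20) now lies across its pipe, at 90° and on its pivot line. The cover has moved about 209 mm, with the strip now at y 0.041. The blue handle and the bystanders have not moved, and the robot is clear.

```bash
python3 -c "
from rig import ctrl
print(ctrl.hand_in())"
```

```text
the job is handed in; nothing more can be done
None
```

The job is handed in at about 43 s of the 54 s: the cover is fully open, the gas handle is fully shut at 90°, and the blue air handle and the other things are unmoved; both were pushed gently up to their stops (about 16 N on the cover, 12 N on the handle) and then released, after a first pass that went over the cover's grip strip without touching it.

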